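# Open the bayonet lid of a reclining glaze jar

## Robot

A 6-joint arm with a two-finger parallel gripper is mounted at the origin on the work surface. World frame = base frame: x ahead of the robot, y to its left, z up, the work surface at z = 0. Lengths are in m, angles in degrees, forces in N, time in s.
With the tool pointing down it reaches from about 0.35 to 0.875 m from the base axis. Payload 4.2 kg.
Tool frame: the origin (TCP) lies on the centre line of the jaws, within the pads' length; the fingertips stand 25 mm ahead of it and the grasp point (between the pads) lies 6 mm ahead of it; z points along the fingers, y is the line along which they close (so a half turn about z gives the same grasp; the last joint's range is limited). The gripper opens to 87 mm and grips with 3 to 60 N. Pads are 19 mm wide; open, the fingers measure 117 mm over their backs; the gripper's body (75 mm by 190 mm) begins 51 mm behind the grasp point.
Start: joints at [80.306, 22.042, 0.453, 0, -68.411, -14.817], TCP at [0.259, 0.569, 0.248] pointing down, gripper open.
Joint ranges: [-179.83, 179.83], [-69.29, 118.12], [-61.27, 80.66], [-181.25, 117.63], [-171.15, -9.14], [-177.46, 177.46]. Speed limits (degrees/s): [159.86, 159.86, 180, 180, 180, 180].

## Interface

Orientations are given as a 3x3 rotation matrix whose columns are the frame's x, y, z axes.
In Python, from station import r gives the robot as it stands.
- The arm moves only by the tool move_arm, never from a script. Its argument "series" is a list of rows, each an object with "grip": the opening, from 0 (shut) to 1 (fully open); "xyz": the shift along the tool's x, y, z in mm, a list of three; "angular": the turn, a rotation vector about the tool's x, y, z in rad, a list of three. A call has 1 to 10 rows; each row is the pose to reach, as a shift and turn from the pose commanded when the call began, along the tool's axes at that moment; what a row does not reach only later rows make up. A row lasts 1/10 s, in which the tool goes at most 50 mm and 8.59 degrees, less where a joint would pass 70% of its speed; a pose out of reach is approached as far as the arm can. A call with a gripper value outside its range is refused whole. The fingers move at their own pace and stop on an object; the grip force is fixed at half the most. Time passes only in rows, so rows that repeat a pose let the fingers close. It gives the time, the measured TCP pose, the force, the opening and the grip force at its end, in the units of the state.
- r.sense(): the state, without advancing time (a new reading comes with each control period).
- r.capture(name): name is "side" or "top"; returns a dict with "img" (420x560x3 uint8, red, green, blue), "camera_matrix" (3x3 intrinsics, pixels), "k1" (the pictures are not rectified: a ray, as slopes to the right and down, at radius r is drawn at 1 + k1 r^2 times it, then the intrinsics apply), "rvec" (rotation vector, rad) and "tvec" (3), from world to camera coordinates, as OpenCV has them. Camera axes: x right, y down, z forward; pixel columns grow to the right and rows downward; lengths in m; the calibration is good to about 2 mm. A picture is of the moment at which its call begins. There is no depth.
- r.finish_job(): hands the job in; it is judged then, once.
The state is a dict: "time_s": time; "joints": joint angles; "joint_velocities": joint speeds; "effort": joint torques, N m; "tcp_pos": TCP position; "ee_rot": TCP orientation; "wrist_force": force on the tool from outside, world axes, zero at the start; "moment": the same for the moment, N m; "gripper_width": opening from 0.0 (shut) to 1.0 (fully open); "gripper_force": force on a finger pad.
Only numpy, scipy, OpenCV 4.12 (cv2) and the standard library are available. Lean on these libraries where they do the work, as an engineer would, in place of code of your own. Each camera call takes 0.05 s, during which the arm holds its last target. There are 200 camera calls.

## Task

The glaze mill jar leans in its wooden cradle, closed by a bayonet lid. Turn the lid anticlockwise until its lugs come to the slots, without forcing it, lift it free of the neck in your grip, and set it down gently, handle up and lying flat, wholly on the terracotta tile. Do not drop the lid, and leave the bowl, the cup and the clear tub where they are.

Things in the scene. Friction and masses are not known exactly. Their poses are not given: they have to be found in the camera images.
- stand: Wooden cradle 210 x 150 mm, fixed to the table, holding a white ceramic jar 124 mm in diameter that leans 30 degrees from vertical towards the cradle's own -x side (+x of the cradle points away from the lean). Origin: centre of the cradle's underside on the table, z up. The jar does not move.
- mouth (a point): Centre of the jar's rim, on which the lid rests, 170 mm above the table. Its z axis is the jar's axis, pointing out of the jar (30 degrees from vertical); its y axis is the cradle's y. The lid opens anticlockwise seen from outside (positive about this z): after 35 to 85 degrees its lugs meet hard stops and lie in the slots.
- collar_top (a point): Point on the jar's axis level with the top of the steel collar, 14 mm out from the rim; axes as the cradle's. Collar: 126 mm outside diameter; its inward flange (inner diameter 90 mm, underside 8.5 mm above the rim) holds the lugs down. It has two opposite slots about 29 mm wide with a stop at the anticlockwise end; where they stand round the neck differs every time and is not measured.
- lid: Loose steel lid, 0.3 to 0.55 kg: disc 84 mm in diameter, 8 mm thick, with two opposite lugs 20 mm wide and 6 mm thick along its x axis (104 mm overall). Origin: centre of its underside; z out of the jar. About 2 mm of play in the collar. Against the stops, or up to 8 degrees before them, it lifts straight out along the jar's axis, clear after 15 mm; elsewhere it will not lift.
- lid_handle (a point): Centre of the lid's handle, 35 mm above the lid's underside on its axis; axes as the lid's. The handle is a solid upright steel rib along the lid's x axis, in line with the lugs: 84 mm long, 14 mm wide (along y), from 8 to 50 mm above the underside. The lid turns with little friction until the lugs meet the stops.
- tile: Plain square terracotta tile 180 x 180 x 12 mm, fixed flat on the table. Origin: centre of its underside; its top is 12 mm higher.
- bowl: Bystander: loose blue ceramic bowl, 150 mm in diameter, 70 mm high. Origin: centre of its foot.
- cup: Bystander: loose white cup, 80 mm in diameter, 85 mm high. Origin: centre of its foot.
- tub: Bystander: loose open clear plastic water tub, 100 x 85 mm, 45 mm high. Origin: centre of its underside.
Things that resemble listed ones, but are neither listed nor needed, are in the scene too. Leave any yellow look-alike of the lid alone.

How it is judged (in metres and radians):
On the way:
1. the lid, in the grip, is lifted out of the collar (its underside more than 30 mm above the rim along the jar's axis) (z of lid in the frame of mouth above 0.03 m and contact force between the fingers and lid above 0.5 N), for 0.2 s.
At the end, for the whole second after the job is handed in: The lid lies at rest and flat (within 0.06 rad), handle up, on the tile: its underside within 4 mm of the tile's top and its centre within 42 mm of the tile's centre along each of the tile's sides, so that it lies wholly on it (z of lid in the frame of tile between 0.008 and 0.016 m and x of lid in the frame of tile between -0.042 and 0.042 m and y of lid in the frame of tile between -0.042 and 0.042 m and angle between lid's own z axis and vertical below 0.06 rad and linear speed of lid below 0.02 m/s); the robot touches nothing.
It fails at once if the lid is forced hard against the collar (over 60 N) (contact force between lid and stand above 60 N).
It fails at once if the lid is dropped or thrown (faster than 0.6 m/s with no finger holding it) (linear speed of lid above 0.6 m/s and contact force between the fingers and lid below 0.3 N).
It fails at once if the bowl is moved by more than 25 mm (distance of bowl from where it was at the start of the episode above 0.025 m).
It fails at once if the cup is moved by more than 25 mm (distance of cup from where it was at the start of the episode above 0.025 m).
It fails at once if the tub is moved by more than 25 mm (distance of tub from where it was at the start of the episode above 0.025 m).
It also fails if it takes over 58 s, if anything falls off the work surface, if the arm or the gripper's body presses on something with over 40 N, if the wrist force passes 120 N, or if a joint passes its speed limit or range.

## Working session

There is one attempt and no reset: what is moved stays moved. The work goes in short steps, Python scripts to look and compute and a tool call to move; the robot and the scene stay as the last step left them, time stands still between calls to the robot, and variables do not carry over. Pictures are saved under pics/ and viewed, at most 11 in all, crops included, and the job is handed in when it is done.

Besides the shell and the picture viewer there is one more tool, called by a JSON object that holds its "fn" and its "kwargs", one argument or row to a line. move_arm: Moves the arm, as the interface text tells. Its arguments: {"type":"object","properties":{"series":{"type":"array"}},"required":["series"]}

```bash
mkdir -p pics
cat > h.py <<'E'
import numpy as np, cv2, pickle
from station import r
from scipy.spatial.transform import Rotation as R
def cap(n,tag):
    c=r.capture(n); cv2.imwrite(f'pics/{tag}.png',cv2.cvtColor(c['img'],cv2.COLOR_RGB2BGR)); pickle.dump(c,open(f'pics/{tag}.pkl','wb')); return c
def load(t): return pickle.load(open(f'pics/{t}.pkl','rb'))
def ray(c,uv):
    K=np.array(c['camera_matrix']); d=(np.array(uv,float)-[K[0,2],K[1,2]])/[K[0,0],K[1,1]]
    p=d.copy()
    for _ in range(30): p=d/(1+c['k1']*(p@p))
    Rm=cv2.Rodrigues(np.array(c['rvec'],float))[0]; t=np.array(c['tvec'],float).ravel()
    return -Rm.T@t, Rm.T@np.array([p[0],p[1],1])
def atz(c,uv,z):
    o,d=ray(c,uv); return o+d*(z-o[2])/d[2]
def proj(c,P):
    K=np.array(c['camera_matrix']); Rm=cv2.Rodrigues(np.array(c['rvec'],float))[0]
    q=np.atleast_2d(P)@Rm.T+np.array(c['tvec'],float).ravel(); s=q[:,:2]/q[:,2:]
    s=s*(1+c['k1']*(s**2).sum(1,keepdims=True)); return s*[K[0,0],K[1,1]]+[K[0,2],K[1,2]]
def crop(t,x0,y0,w,h,f,name):
    im=cv2.imread(f'pics/{t}.png')[y0:y0+h,x0:x0+w]; cv2.imwrite(f'pics/{name}.png',cv2.resize(im,None,fx=f,fy=f,interpolation=cv2.INTER_CUBIC))
E
python3 - <<'E'
from h import *
a=cap('top','t0');b=cap('side','s0')
for c in(a,b): print(ray(c,(280,210)), c['camera_matrix'],c['k1'])
print(r.sense())
E
```

```text
(array([ 3.66495942e-01, -1.02278721e-03,  1.24043778e+00]), array([ 0.17016589,  0.01708378, -0.98535401])) [[432.63831121   0.         277.21624477]
 [  0.         432.63831121 205.0783368 ]
 [  0.           0.           1.        ]] -0.10544658049183073
(array([ 0.05849024, -1.03512932,  0.82953371]), array([ 0.38094987,  0.78064816, -0.49547613])) [[504.49736334   0.         277.19991256]
 [  0.         504.49736334 210.19026027]
 [  0.           0.           1.        ]] -0.17059102015064917
{'time_s': 0.1, 'joints': array([ 8.03061400e+01,  2.20861723e+01,  3.86828157e-01, -2.51340348e-02,
       -6.84139711e+01, -1.48166522e+01]), 'joint_velocities': array([-0.20196237, -0.21616735,  0.20738571,  0.03000825, -0.08474871,
        0.06892891]), 'effort': array([ 3.69696670e-05, -3.91691279e+01,  1.87936825e+01,  4.23201397e+00,
        1.34361113e-02, -7.22034997e-05]), 'tcp_pos': array([0.25906345, 0.56822137, 0.24656605]), 'ee_rot': array([[ 9.09818080e-01, -4.15006653e-01, -7.35092657e-04],
       [-4.15007289e-01, -9.09816142e-01, -1.88076764e-03],
       [ 1.11731916e-04,  2.01622521e-03, -9.99997961e-01]]), 'wrist_force': array([-0.73757668, -0.09235677,  0.51667031]), 'moment': array([-0.00065979,  0.03347878, -0.00622538]), 'gripper_force': 0.0, 'gripper_width': 0.9988108504505225}
```

View pics/t0.png

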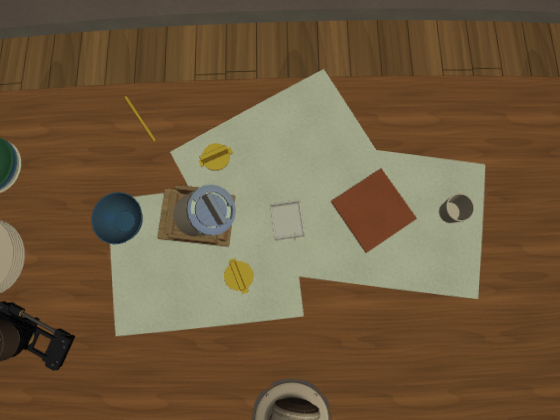

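View pics/s0.png

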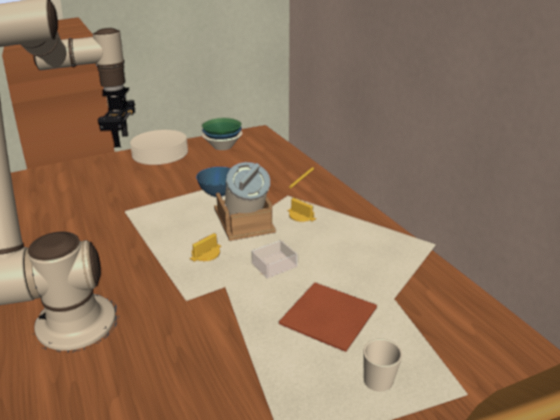

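Top view: the cradle is around (197,215), with the jar leaning right (world −y) and the lid near (212,209). The tile is at (374,211), the tub at (287,221), the bowl at (117,218) and the cup at (456,208). I'll enlarge the lid in both views.

Run:
```python
from h import *
crop('t0',150,170,100,85,7,'t0c'); crop('s0',205,150,80,95,6,'s0c')
a=load('t0')
for n,uv,z in [('tileL',(331,211),.012),('tileT',(382,169),.012),('tileR',(416,215),.012),('tileB',(366,252),.012)]: print(n,atz(a,uv,z))
```

```text
tileL [ 0.57253701 -0.12635105  0.012     ]
tileT [ 0.69413999 -0.28129084  0.012     ]
tileR [ 0.55540052 -0.37161157  0.012     ]
tileB [ 0.45263554 -0.2211301   0.012     ]
```

View pics/t0c.png

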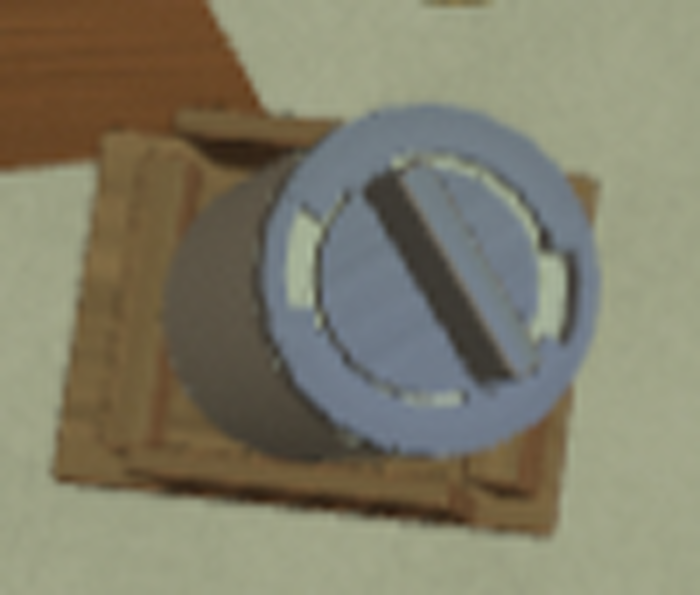

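View pics/s0c.png

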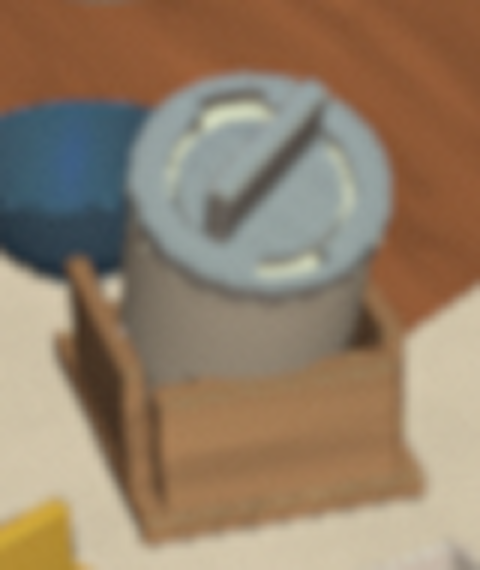

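Top crop: the collar ellipse spans x 262–602 and y 103–460. The handle's light top face runs from about (412,165) to (522,372), with slots at about (300,258) and (555,295). Side crop: the collar spans x 130–392 and y 72–297, and the handle's top edge runs from (212,200) to (318,88). Next I fit the pose.

```bash
cat > fit.py <<'E'
from h import *
from scipy.optimize import least_squares
a,b=load('t0'),load('s0')
def T(p,n): return np.array(p,float)/7+[150-.43,170-.43]
def S(p): return np.array(p,float)/6+[205-.42,150-.42]
th=np.linspace(0,2*np.pi,180)
def frame(q):
    yaw=q[2]; xc=np.array([np.cos(yaw),np.sin(yaw),0]); yc=np.array([-np.sin(yaw),np.cos(yaw),0])
    z=-.5*xc+np.sqrt(.75)*np.array([0,0,1]); return np.array([q[0],q[1],.17]),np.column_stack([np.cross(yc,z),yc,z]),xc,yc
def lid(q,P):
    m,M,_,_=frame(q); return m+ (R.from_rotvec([0,0,q[3]]).apply(P))@M.T
def res(q):
    m,M,xc,yc=frame(q)
    C=m+np.c_[.063*np.cos(th),.063*np.sin(th),0*th+.014]@M.T; e=[]
    for c,f,bb in((a,lambda p:T(p,0),[(262,103),(602,460)]),(b,S,[(130,72),(392,297)])):
        p=proj(c,C); e+=[p.min(0)-f(bb[0]),p.max(0)-f(bb[1])]
    o=np.array([q[0],q[1],q[5]])+q[4]*xc; o[2]=q[5]
    for s,t in (((.105,-.075),(55,482)),((-.105,-.075),(553,537)),((-.105,.075),(600,178)),((.105,.075),(105,132))):
        pass
    K=np.array([o+i*.105*xc+j*.075*yc for i,j in((1,1),(1,-1),(-1,1),(-1,-1))])
    p=proj(a,K)
    obs=np.array([T(t,0) for t in((55,482),(553,537),(600,178),(105,132))])
    d=np.linalg.norm(p[:,None]-obs[None],axis=2); e+=list(obs[d.argmin(1)]-p)
    H=lid(q,np.array([[.042,0,.05],[-.042,0,.05]]))
    for c,o2 in((a,np.array([T((412,165),0),T((522,372),0)])),(b,np.array([S((318,88)),S((212,200))]))):
        p=proj(c,H); e+=list(min((p-o2,p[::-1]-o2),key=lambda x:(x**2).sum()))
    return np.concatenate(e)
E
python3 - <<'E'
from fit import *
g=atz(a,T((432,282),0),.18)
best=min((least_squares(res,[g[0],g[1],np.radians(84),ph,0.04,.012],loss='soft_l1') for ph in np.radians([-60,-30,0,30,60,90])),key=lambda s:s.cost)
q=best.x; print(q,np.degrees(q[2:4]),best.cost); print(np.round(best.fun.reshape(-1,2),1).tolist())
m,M,xc,yc=frame(q); np.save('q.npy',q); print(m,M)
for t,c in(('t0',a),('s0',b)):
    im=cv2.imread(f'pics/{t}.png'); f=7
    x0,y0=(150,170) if t=='t0' else (205,150)
    im=cv2.resize(im[y0:y0+95,x0:x0+100],None,fx=f,fy=f,interpolation=cv2.INTER_CUBIC)
    def dr(P,col): cv2.polylines(im,[((proj(c,P)-[x0-.5,y0-.5])*f).astype(np.int32)],True,col,1)
    dr(m+np.c_[.063*np.cos(th),.063*np.sin(th),0*th+.014]@M.T,(0,0,255))
    dr(m+np.c_[.045*np.cos(th),.045*np.sin(th),0*th+.014]@M.T,(0,255,255))
    for h in(.008,.05): dr(lid(q,np.array([[.042,.007,h],[.042,-.007,h],[-.042,-.007,h],[-.042,.007,h]])),(0,255,0))
    cv2.imwrite(f'pics/{t}o.png',im)
i=np.hstack([cv2.imread('pics/t0o.png'),cv2.imread('pics/s0o.png')[:,:560]]); cv2.imwrite('pics/ov.png',cv2.resize(i,(800,int(800*i.shape[0]/i.shape[1]))))
print(m[:2],'axis angle lid x world', (R.from_matrix(M)*R.from_rotvec([0,0,q[3]])).as_matrix())
E
```

```text
[ 0.55404831  0.1949822   1.44649904 -0.90639474  0.06803133  0.01801714] [ 82.87829003 -51.9325934 ] 4.442518960972959
[[0.2, 0.7], [-0.6, -0.2], [0.4, 0.2], [-0.1, -1.6], [0.5, -0.3], [-0.2, 0.3], [-0.2, -0.4], [0.0, -0.2], [0.1, 0.0], [0.7, 0.9], [0.8, -1.1], [0.8, -1.8]]
[0.55404831 0.1949822  0.17      ] [[ 0.10736764 -0.99228503 -0.06198874]
 [ 0.85934405  0.12397747 -0.49614252]
 [ 0.5         0.          0.8660254 ]]
[0.55404831 0.1949822 ] axis angle lid x world [[ 0.84741363 -0.52730213 -0.06198874]
 [ 0.43225561  0.75299249 -0.49614252]
 [ 0.30829406  0.39364295  0.8660254 ]]
```

View pics/ov.png

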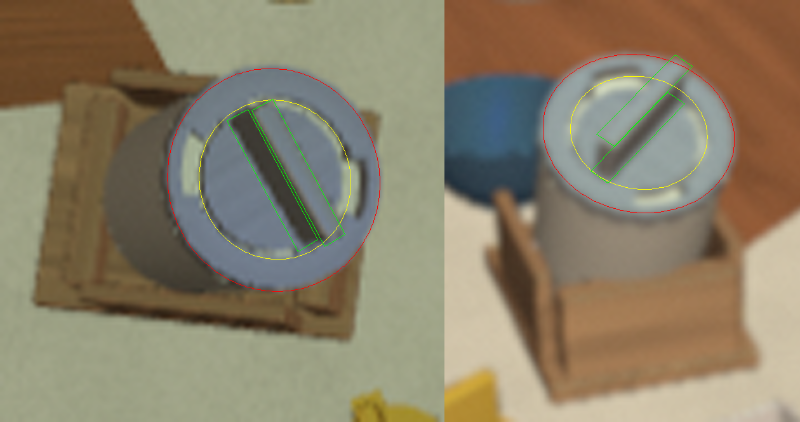

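```bash
cat >> h.py <<'E'
def goto(pos,Rm):
    s=r.sense(); R0=np.array(s['ee_rot']); d=R0.T@(np.array(pos)-s['tcp_pos'])*1000
    rv=R.from_matrix(R0.T@Rm).as_rotvec()
    print('xyz',np.round(d,1).tolist(),'ang',np.round(rv,3).tolist(),'deg',np.degrees(np.linalg.norm(rv)).round(1),'t',s['time_s'],'j',np.round(s['joints'],0).tolist(),'F',np.round(s['wrist_force'],1),np.round(s['moment'],2),'w',s['gripper_width'],s['gripper_force'])
def tool(q,dphi,h):
    from fit import frame
    m,M,_,_=frame(q); L=M@R.from_rotvec([0,0,q[3]+dphi]).as_matrix()
    return m+h*M[:,2], np.column_stack([-L[:,0],L[:,1],-L[:,2]])
E
python3 - <<'E'
from fit import *
q=np.load('q.npy'); m,M,xc,yc=frame(q)
for n,c,uv in [('L1',a,T((300,210),0)),('L2',a,T((298,308),0)),('Lc',a,T((299,258),0)),('R1',a,T((572,250),0)),('R2',a,T((565,345),0)),('sT1',b,S((200,103))),('sT2',b,S((262,103))),('sB1',b,S((255,272))),('sB2',b,S((322,262)))]:
    o,d=ray(c,uv); P0=m+.010*M[:,2]; t=((P0-o)@M[:,2])/(d@M[:,2]); l=M.T@(o+t*d-m); print(n,np.degrees(np.arctan2(l[1],l[0])).round(1),np.hypot(l[0],l[1]).round(4))
print('phi',np.degrees(q[3]))
p,Rm=tool(q,0,.124); print(p,Rm)
goto(p,Rm); goto(p+[0,0,.1],Rm)
E
```

```text
L1 -18.5 0.0545
L2 19.9 0.0503
Lc -0.4 0.0495
R1 -157.4 0.0563
R2 166.0 0.0556
sT1 19.3 0.0545
sT2 -14.9 0.0477
sB1 161.9 0.0523
sB2 -161.3 0.0529
phi -51.93259340414007
[0.5463617  0.13346053 0.27738715] [[-0.84741363 -0.52730213  0.06198874]
 [-0.43225561  0.75299249  0.49614252]
 [-0.30829406  0.39364295 -0.8660254 ]]
xyz [441.8, 276.4, -30.2] ang [0.116, -0.632, 2.114] deg 126.6 t 0.1 j [80.0, 22.0, 0.0, -0.0, -68.0, -15.0] F [-0.7 -0.1  0.5] [-0.    0.03 -0.01] w 0.9988108504505225 0.0
xyz [441.8, 276.6, -130.2] ang [0.116, -0.632, 2.114] deg 126.6 t 0.1 j [80.0, 22.0, 0.0, -0.0, -68.0, -15.0] F [-0.7 -0.1  0.5] [-0.    0.03 -0.01] w 0.9988108504505225 0.0
```

{"fn": "move_arm", "kwargs": {
  "series": [
    {"grip":1,"xyz":[0,0,-50],"angular":[0,0,0]},
    {"grip":1,"xyz":[50,30,-100],"angular":[0,0,0.15]},
    {"grip":1,"xyz":[90,60,-130],"angular":[0,0,0.3]},
    {"grip":1,"xyz":[130,90,-130],"angular":[0,0,0.45]},
    {"grip":1,"xyz":[170,110,-130],"angular":[0,0,0.6]},
    {"grip":1,"xyz":[210,135,-130],"angular":[0,0,0.75]},
    {"grip":1,"xyz":[250,160,-130],"angular":[0,0,0.9]},
    {"grip":1,"xyz":[290,180,-130],"angular":[0,0,1.05]},
    {"grip":1,"xyz":[330,205,-130],"angular":[0,0,1.2]},
    {"grip":1,"xyz":[330,205,-130],"angular":[0,0,1.2]}
  ]
}}

```text
time_s: 1.1
tcp_pos: [0.476, 0.2416, 0.3772]
ee_rot: [[-0.064, -0.998, -0.001], [-0.998, 0.064, -0.001], [0.001, 0.001, -1.0]]
wrist_force: [0.4, 0.3, -0.3]
gripper_width: 1.0
gripper_force: 0.0
```

Run:
```python
from h import *
q=np.load('q.npy')
p,Rm=tool(q,0,.124); goto(p+[0,0,.08],Rm); goto(p,Rm)
```

```text
xyz [103.4, -77.2, 19.9] ang [-0.223, -0.498, 0.943] deg 62.4 t 1.1 j [44.0, 9.0, 1.0, 0.0, -82.0, -48.0] F [ 0.4  0.3 -0.3] [ 0.11 -0.05  0.01] w 1.0000234346478956 0.0
xyz [103.3, -77.2, 99.9] ang [-0.223, -0.498, 0.943] deg 62.4 t 1.1 j [44.0, 9.0, 1.0, 0.0, -82.0, -48.0] F [ 0.4  0.3 -0.3] [ 0.11 -0.05  0.01] w 1.0000234346478956 0.0
```

{"fn": "move_arm", "kwargs": {
  "series": [
    {"grip":1,"xyz":[20,-15,4],"angular":[-0.03,-0.06,0.12]},
    {"grip":1,"xyz":[40,-30,8],"angular":[-0.06,-0.12,0.24]},
    {"grip":1,"xyz":[60,-45,12],"angular":[-0.09,-0.2,0.37]},
    {"grip":1,"xyz":[80,-60,16],"angular":[-0.12,-0.26,0.5]},
    {"grip":1,"xyz":[103,-77,20],"angular":[-0.15,-0.33,0.63]},
    {"grip":1,"xyz":[103,-77,20],"angular":[-0.18,-0.4,0.76]},
    {"grip":1,"xyz":[103,-77,20],"angular":[-0.223,-0.498,0.943]},
    {"grip":1,"xyz":[103,-77,40],"angular":[-0.223,-0.498,0.943]},
    {"grip":1,"xyz":[103,-77,70],"angular":[-0.223,-0.498,0.943]},
    {"grip":1,"xyz":[103,-77,90],"angular":[-0.223,-0.498,0.943]}
  ]
}}

```text
time_s: 2.1
tcp_pos: [0.5445, 0.138, 0.2854]
ee_rot: [[-0.844, -0.533, 0.057], [-0.438, 0.748, 0.498], [-0.308, 0.395, -0.865]]
wrist_force: [0.6, -0.1, -0.0]
gripper_width: 1.003
gripper_force: 0.0
```

Run:
```python
from h import *
q=np.load('q.npy')
cap('side','s1');cap('top','t1')
i=np.hstack([cv2.resize(cv2.imread('pics/t1.png')[130:270,140:280],(560,560),interpolation=2),cv2.resize(cv2.imread('pics/s1.png')[80:240,180:340],(560,560),interpolation=2)])
cv2.imwrite('pics/v1.png',cv2.resize(i,(800,400)))
p,Rm=tool(q,0,.124); goto(p,Rm); p,Rm=tool(q,0,.044);goto(p,Rm)
```

```text
xyz [1.7, -7.5, 3.4] ang [0.005, -0.008, 0.004] deg 0.6 t 2.2 j [15.0, 13.0, -2.0, -30.0, -67.0, -64.0] F [0.4 0.  0. ] [-1.   -0.01 -0.01] w 1.0004775603316092 0.0
xyz [1.1, -7.9, 83.4] ang [0.005, -0.008, 0.004] deg 0.6 t 2.2 j [15.0, 13.0, -2.0, -30.0, -67.0, -64.0] F [0.4 0.  0. ] [-1.   -0.01 -0.01] w 1.0004775603316092 0.0
```

View pics/v1.png

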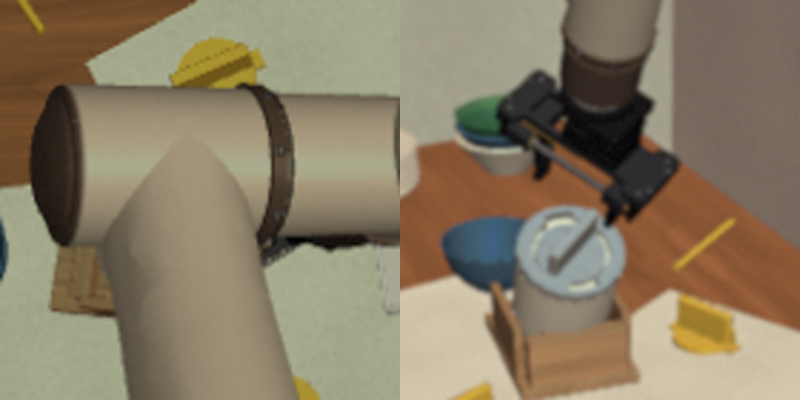

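The side view shows the open fingers at (543,170) and (612,205), straddling the line of the handle, which runs (552,268)–(598,222). The top view is hidden by the arm. I descend along the jar's axis.

{"fn": "move_arm", "kwargs": {
  "series": [
    {"grip":1,"xyz":[1,-4,5],"angular":[0.005,-0.008,0.004]},
    {"grip":1,"xyz":[1,-8,10],"angular":[0.005,-0.008,0.004]},
    {"grip":1,"xyz":[1,-8,20],"angular":[0.005,-0.008,0.004]},
    {"grip":1,"xyz":[1,-8,30],"angular":[0.005,-0.008,0.004]},
    {"grip":1,"xyz":[1,-8,40],"angular":[0.005,-0.008,0.004]},
    {"grip":1,"xyz":[1,-8,50],"angular":[0.005,-0.008,0.004]},
    {"grip":1,"xyz":[1,-8,58],"angular":[0.005,-0.008,0.004]},
    {"grip":1,"xyz":[1,-8,64],"angular":[0.005,-0.008,0.004]},
    {"grip":1,"xyz":[1,-8,68],"angular":[0.005,-0.008,0.004]},
    {"grip":1,"xyz":[1,-8,68],"angular":[0.005,-0.008,0.004]}
  ]
}}

```text
time_s: 3.2
tcp_pos: [0.5528, 0.1656, 0.2247]
ee_rot: [[-0.846, -0.53, 0.068], [-0.431, 0.753, 0.497], [-0.315, 0.391, -0.865]]
wrist_force: [-0.3, 0.6, 0.0]
gripper_width: 1.001
gripper_force: 0.0
```

Run:
```python
from h import *
q=np.load('q.npy')
cap('side','s2'); crop('s2',190,90,110,130,5,'s2c')
p,Rm=tool(q,0,.044);goto(p,Rm)
```

```text
xyz [3.5, -0.0, 18.5] ang [-0.002, 0.007, 0.003] deg 0.4 t 3.25 j [17.0, 16.0, -6.0, -32.0, -59.0, -62.0] F [ 0.5 -0.1  0.7] [-1.    0.03 -0.02] w 1.0002970350857205 0.0
```

View pics/s2c.png

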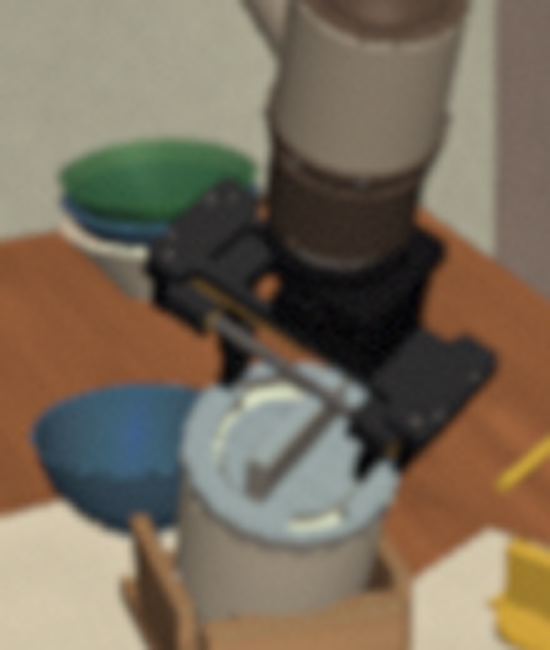

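The fingers at crop (235,375) and (370,465) straddle the handle, whose midpoint is at (297,440). I go down the last 18 mm and close.

{"fn": "move_arm", "kwargs": {
  "series": [
    {"grip":1,"xyz":[3,0,6],"angular":[0,0.007,0.003]},
    {"grip":1,"xyz":[3,0,12],"angular":[0,0.007,0.003]},
    {"grip":1,"xyz":[3,0,18],"angular":[0,0.007,0.003]},
    {"grip":0.5,"xyz":[3,0,18],"angular":[0,0.007,0.003]},
    {"grip":0.35,"xyz":[3,0,18],"angular":[0,0.007,0.003]},
    {"grip":0.3,"xyz":[3,0,18],"angular":[0,0.007,0.003]},
    {"grip":0.25,"xyz":[3,0,18],"angular":[0,0.007,0.003]},
    {"grip":0.25,"xyz":[3,0,18],"angular":[0,0.007,0.003]},
    {"grip":0.25,"xyz":[3,0,18],"angular":[0,0.007,0.003]}
  ]
}}

```text
time_s: 4.15
tcp_pos: [0.5517, 0.1731, 0.2089]
ee_rot: [[-0.847, -0.527, 0.063], [-0.432, 0.754, 0.495], [-0.308, 0.392, -0.867]]
wrist_force: [-0.1, -0.3, -1.1]
gripper_width: 0.536
gripper_force: 0.0
```

Run:
```python
from h import *
q=np.load('q.npy')
cap('side','s3'); crop('s3',190,90,110,130,5,'s3c')
p,Rm=tool(q,0,.044);goto(p,Rm)
```

```text
xyz [0.5, -0.0, 0.7] ang [-0.002, -0.0, -0.0] deg 0.1 t 4.2 j [18.0, 17.0, -7.0, -32.0, -57.0, -62.0] F [-0.4  0.5  0.3] [-1.05  0.04 -0.01] w 0.49400941772950985 0.0
```

View pics/s3c.png

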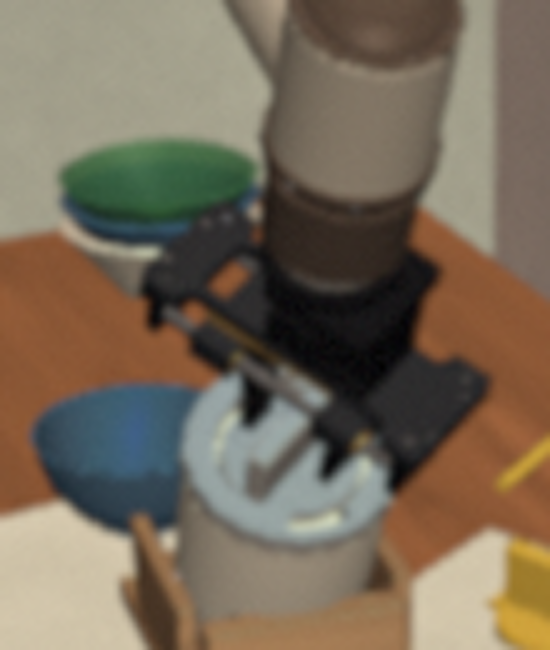

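The fingers close symmetrically on the handle, with the tips at (252,410) and (330,470) either side of it. I keep closing.

{"fn": "move_arm", "kwargs": {
  "series": [
    {"grip":0.2,"xyz":[0,0,0],"angular":[0,0,0]},
    {"grip":0.2,"xyz":[0,0,0],"angular":[0,0,0]},
    {"grip":0.2,"xyz":[0,0,0],"angular":[0,0,0]},
    {"grip":0.2,"xyz":[0,0,0],"angular":[0,0,0]},
    {"grip":0.2,"xyz":[0,0,0],"angular":[0,0,0]}
  ]
}}

```text
time_s: 4.7
tcp_pos: [0.5516, 0.1731, 0.2087]
ee_rot: [[-0.847, -0.527, 0.063], [-0.432, 0.754, 0.494], [-0.308, 0.392, -0.867]]
wrist_force: [0.2, -0.1, 1.2]
gripper_width: 0.202
gripper_force: 0.0
```

{"fn": "move_arm", "kwargs": {
  "series": [
    {"grip":0.17,"xyz":[0,0,0],"angular":[0,0,0]},
    {"grip":0.14,"xyz":[0,0,0],"angular":[0,0,0]},
    {"grip":0.1,"xyz":[0,0,0],"angular":[0,0,0]},
    {"grip":0.1,"xyz":[0,0,0],"angular":[0,0,0]}
  ]
}}

```text
time_s: 5.1
tcp_pos: [0.5516, 0.1729, 0.2086]
ee_rot: [[-0.848, -0.527, 0.063], [-0.432, 0.754, 0.494], [-0.308, 0.392, -0.867]]
wrist_force: [-0.1, -1.5, -0.5]
gripper_width: 0.158
gripper_force: 29.8
```

Run:
```python
from h import *
q=np.load('q.npy')
p,Rm=tool(q,0,.044);goto(p,Rm)
for d in(10,20,30,40,50,60):
    p,Rm=tool(q,np.radians(d),.044);goto(p,Rm)
```

```text
xyz [0.2, 0.1, 0.5] ang [-0.002, -0.001, -0.0] deg 0.1 t 5.1 j [18.0, 17.0, -7.0, -32.0, -57.0, -62.0] F [-0.1 -1.5 -0.5] [-1.29  0.06  0.03] w 0.1579965463923009 29.77078206371516
xyz [0.2, 0.1, 0.5] ang [-0.002, -0.001, -0.175] deg 10.0 t 5.1 j [18.0, 17.0, -7.0, -32.0, -57.0, -62.0] F [-0.1 -1.5 -0.5] [-1.29  0.06  0.03] w 0.1579965463923009 29.77078206371516
xyz [0.2, 0.1, 0.5] ang [-0.002, -0.001, -0.349] deg 20.0 t 5.1 j [18.0, 17.0, -7.0, -32.0, -57.0, -62.0] F [-0.1 -1.5 -0.5] [-1.29  0.06  0.03] w 0.1579965463923009 29.77078206371516
xyz [0.2, 0.1, 0.5] ang [-0.002, -0.001, -0.524] deg 30.0 t 5.1 j [18.0, 17.0, -7.0, -32.0, -57.0, -62.0] F [-0.1 -1.5 -0.5] [-1.29  0.06  0.03] w 0.1579965463923009 29.77078206371516
xyz [0.2, 0.1, 0.5] ang [-0.002, -0.001, -0.698] deg 40.0 t 5.1 j [18.0, 17.0, -7.0, -32.0, -57.0, -62.0] F [-0.1 -1.5 -0.5] [-1.29  0.06  0.03] w 0.1579965463923009 29.77078206371516
xyz [0.2, 0.1, 0.5] ang [-0.002, -0.002, -0.873] deg 50.0 t 5.1 j [18.0, 17.0, -7.0, -32.0, -57.0, -62.0] F [-0.1 -1.5 -0.5] [-1.29  0.06  0.03] w 0.1579965463923009 29.77078206371516
xyz [0.2, 0.1, 0.5] ang [-0.002, -0.002, -1.047] deg 60.0 t 5.1 j [18.0, 17.0, -7.0, -32.0, -57.0, -62.0] F [-0.1 -1.5 -0.5] [-1.29  0.06  0.03] w 0.1579965463923009 29.77078206371516
```

Firm grip with hardly any wrist load. Now I turn the first 30°.

{"fn": "move_arm", "kwargs": {
  "series": [
    {"grip":0.1,"xyz":[0,0,0],"angular":[0,0,-0.06]},
    {"grip":0.1,"xyz":[0,0,0],"angular":[0,0,-0.12]},
    {"grip":0.1,"xyz":[0,0,0],"angular":[0,0,-0.18]},
    {"grip":0.1,"xyz":[0,0,0],"angular":[0,0,-0.24]},
    {"grip":0.1,"xyz":[0,0,0],"angular":[0,0,-0.3]},
    {"grip":0.1,"xyz":[0,0,0],"angular":[0,0,-0.36]},
    {"grip":0.1,"xyz":[0,0,0],"angular":[0,0,-0.42]},
    {"grip":0.1,"xyz":[0,0,0],"angular":[0,0,-0.48]},
    {"grip":0.1,"xyz":[0,0,0],"angular":[0,0,-0.52]},
    {"grip":0.1,"xyz":[0,0,0],"angular":[0,0,-0.52]}
  ]
}}

```text
time_s: 6.1
tcp_pos: [0.5519, 0.173, 0.2087]
ee_rot: [[-0.474, -0.878, 0.063], [-0.75, 0.44, 0.494], [-0.462, 0.187, -0.867]]
wrist_force: [0.8, -0.5, -0.9]
gripper_width: 0.161
gripper_force: 29.8
```

Run:
```python
from h import *
q=np.load('q.npy')
s=r.sense(); print('mz',s['moment']@np.array(s['ee_rot']),s['moment'])
for d in(30,50):
    p,Rm=tool(q,np.radians(d),.044);goto(p,Rm)
```

```text
mz [ 0.65526668  0.95184804 -0.0638877 ] [-1.15055747 -0.10400479 -0.0697945 ]
xyz [0.5, 0.4, 0.6] ang [-0.002, -0.001, -0.004] deg 0.3 t 6.1 j [18.0, 17.0, -7.0, -32.0, -57.0, -32.0] F [ 0.8 -0.5 -0.9] [-1.15 -0.1  -0.07] w 0.1611995197868707 29.77932816836983
xyz [0.5, 0.4, 0.6] ang [-0.002, -0.001, -0.353] deg 20.2 t 6.1 j [18.0, 17.0, -7.0, -32.0, -57.0, -32.0] F [ 0.8 -0.5 -0.9] [-1.15 -0.1  -0.07] w 0.1611995197868707 29.77932816836983
```

{"fn": "move_arm", "kwargs": {
  "series": [
    {"grip":0.1,"xyz":[0,0,0],"angular":[0,0,-0.05]},
    {"grip":0.1,"xyz":[0,0,0],"angular":[0,0,-0.1]},
    {"grip":0.1,"xyz":[0,0,0],"angular":[0,0,-0.15]},
    {"grip":0.1,"xyz":[0,0,0],"angular":[0,0,-0.2]},
    {"grip":0.1,"xyz":[0,0,0],"angular":[0,0,-0.25]},
    {"grip":0.1,"xyz":[0,0,0],"angular":[0,0,-0.3]},
    {"grip":0.1,"xyz":[0,0,0],"angular":[0,0,-0.34]},
    {"grip":0.1,"xyz":[0,0,0],"angular":[0,0,-0.36]},
    {"grip":0.1,"xyz":[0,0,0],"angular":[0,0,-0.36]}
  ]
}}

```text
time_s: 7.0
tcp_pos: [0.5518, 0.173, 0.2087]
ee_rot: [[-0.134, -0.989, 0.063], [-0.857, 0.148, 0.494], [-0.498, 0.012, -0.867]]
wrist_force: [0.2, -1.4, -1.1]
gripper_width: 0.159
gripper_force: 29.8
```

```bash
cat > chk.py <<'E'
from h import *
q=np.load('q.npy')
s=r.sense(); print('tool moment',s['moment']@np.array(s['ee_rot']))
p,Rm=tool(q,np.radians(55),.044);goto(p,Rm)
E
python3 chk.py
```

```text
tool moment [ 0.31692392  1.17461101 -0.02392875]
xyz [0.3, 0.5, 0.6] ang [-0.002, -0.002, -0.081] deg 4.6 t 7.0 j [18.0, 17.0, -7.0, -32.0, -57.0, -11.0] F [ 0.2 -1.4 -1.1] [-1.21 -0.11 -0.12] w 0.15876127331385875 29.780873246490955
```

{"fn": "move_arm", "kwargs": {
  "series": [
    {"grip":0.1,"xyz":[0,0,0],"angular":[0,0,-0.02]},
    {"grip":0.1,"xyz":[0,0,0],"angular":[0,0,-0.035]},
    {"grip":0.1,"xyz":[0,0,0],"angular":[0,0,-0.035]}
  ]
}}

```text
time_s: 7.3
tcp_pos: [0.5517, 0.173, 0.2087]
ee_rot: [[-0.099, -0.993, 0.063], [-0.861, 0.117, 0.494], [-0.498, -0.005, -0.867]]
wrist_force: [0.7, -1.7, -0.7]
gripper_width: 0.154
gripper_force: 29.8
```

```bash
python3 chk.py
```

```text
tool moment [0.35351704 1.23572902 0.00680622]
xyz [0.2, 0.4, 0.6] ang [-0.001, -0.002, -0.045] deg 2.6 t 7.3 j [18.0, 17.0, -7.0, -32.0, -57.0, -9.0] F [ 0.7 -1.7 -0.7] [-1.26 -0.16 -0.19] w 0.15449421877998237 29.780608657747507
```

{"fn": "move_arm", "kwargs": {
  "series": [
    {"grip":0.1,"xyz":[0,0,0],"angular":[0,0,-0.02]},
    {"grip":0.1,"xyz":[0,0,0],"angular":[0,0,-0.04]},
    {"grip":0.1,"xyz":[0,0,0],"angular":[0,0,-0.04]}
  ]
}}

```text
time_s: 7.6
tcp_pos: [0.5516, 0.1731, 0.2087]
ee_rot: [[-0.059, -0.996, 0.063], [-0.865, 0.082, 0.494], [-0.498, -0.025, -0.867]]
wrist_force: [0.5, -0.8, -0.9]
gripper_width: 0.16
gripper_force: 29.8
```

```bash
python3 chk.py
```

```text
tool moment [ 0.21565947  1.20098138 -0.01836111]
xyz [0.2, 0.3, 0.6] ang [-0.001, -0.002, -0.004] deg 0.3 t 7.6 j [18.0, 17.0, -7.0, -32.0, -57.0, -7.0] F [ 0.5 -0.8 -0.9] [-1.21 -0.1  -0.12] w 0.15995952339911906 29.778839726932347
```

{"fn": "move_arm", "kwargs": {
  "series": [
    {"grip":0.1,"xyz":[0,0,0],"angular":[0,0,-0.02]},
    {"grip":0.1,"xyz":[0,0,0],"angular":[0,0,-0.035]},
    {"grip":0.1,"xyz":[0,0,0],"angular":[0,0,-0.035]}
  ]
}}

```text
time_s: 7.9
tcp_pos: [0.5516, 0.1731, 0.2088]
ee_rot: [[-0.024, -0.998, 0.063], [-0.868, 0.052, 0.494], [-0.497, -0.043, -0.867]]
wrist_force: [1.2, -0.6, -0.5]
gripper_width: 0.16
gripper_force: 29.8
```

```bash
python3 chk.py
```

```text
tool moment [0.194792   1.18438656 0.04379205]
xyz [0.3, 0.3, 0.6] ang [-0.001, -0.002, 0.031] deg 1.8 t 7.9 j [18.0, 17.0, -7.0, -32.0, -57.0, -5.0] F [ 1.2 -0.6 -0.5] [-1.18 -0.09 -0.19] w 0.16008658055728867 29.84245017170906
```

{"fn": "move_arm", "kwargs": {
  "series": [
    {"grip":0.1,"xyz":[0,0,0],"angular":[0,0,-0.02]},
    {"grip":0.1,"xyz":[0,0,0],"angular":[0,0,-0.03]},
    {"grip":0.1,"xyz":[0,0,0],"angular":[0,0,-0.03]}
  ]
}}

```text
time_s: 8.2
tcp_pos: [0.5517, 0.1731, 0.2087]
ee_rot: [[0.006, -0.998, 0.063], [-0.869, 0.026, 0.494], [-0.495, -0.058, -0.867]]
wrist_force: [1.7, -0.8, -0.2]
gripper_width: 0.157
gripper_force: 29.8
```

```bash
python3 chk.py
```

```text
tool moment [ 0.1307895   1.19447164 -0.01421438]
xyz [0.3, 0.4, 0.6] ang [-0.001, -0.002, 0.06] deg 3.5 t 8.2 j [18.0, 17.0, -7.0, -32.0, -57.0, -3.0] F [ 1.7 -0.8 -0.2] [-1.19 -0.09 -0.12] w 0.15742508394471874 29.843492321670055
```

{"fn": "move_arm", "kwargs": {
  "series": [
    {"grip":0.1,"xyz":[0,0,0],"angular":[0,0,-0.02]},
    {"grip":0.1,"xyz":[0,0,0],"angular":[0,0,-0.03]},
    {"grip":0.1,"xyz":[0,0,0],"angular":[0,0,-0.03]}
  ]
}}

```text
time_s: 8.5
tcp_pos: [0.5517, 0.1731, 0.2088]
ee_rot: [[0.036, -0.997, 0.063], [-0.869, -0.0, 0.494], [-0.493, -0.073, -0.867]]
wrist_force: [0.9, -0.2, 0.3]
gripper_width: 0.162
gripper_force: 29.8
```

```bash
python3 chk.py
```

```text
tool moment [0.10106732 1.11497617 0.05550435]
xyz [0.3, 0.4, 0.6] ang [-0.001, -0.002, 0.091] deg 5.2 t 8.5 j [18.0, 17.0, -7.0, -32.0, -57.0, -1.0] F [ 0.9 -0.2  0.3] [-1.1  -0.06 -0.18] w 0.16181273042491837 29.843820640817285
```

{"fn": "move_arm", "kwargs": {
  "series": [
    {"grip":0.1,"xyz":[0,0,0],"angular":[0,0,-0.02]},
    {"grip":0.1,"xyz":[0,0,0],"angular":[0,0,-0.03]},
    {"grip":0.1,"xyz":[0,0,0],"angular":[0,0,-0.03]}
  ]
}}

```text
time_s: 8.8
tcp_pos: [0.5519, 0.1731, 0.2088]
ee_rot: [[0.066, -0.996, 0.064], [-0.869, -0.026, 0.495], [-0.491, -0.088, -0.867]]
wrist_force: [1.8, -0.9, 0.7]
gripper_width: 0.158
gripper_force: 29.9
```

```bash
python3 chk.py
```

```text
tool moment [0.33212553 1.12846896 0.04515335]
xyz [0.3, 0.6, 0.6] ang [-0.002, -0.002, 0.12] deg 6.9 t 8.8 j [18.0, 17.0, -7.0, -32.0, -57.0, 0.0] F [ 1.8 -0.9  0.7] [-1.1 -0.3 -0.3] w 0.1578122740303336 29.863280556164682
```

{"fn": "move_arm", "kwargs": {
  "series": [
    {"grip":0.1,"xyz":[0,0,0],"angular":[0,0,-0.02]},
    {"grip":0.1,"xyz":[0,0,0],"angular":[0,0,-0.03]},
    {"grip":0.1,"xyz":[0,0,0],"angular":[0,0,-0.03]}
  ]
}}

```text
time_s: 9.1
tcp_pos: [0.5519, 0.1732, 0.2089]
ee_rot: [[0.094, -0.993, 0.064], [-0.867, -0.051, 0.495], [-0.488, -0.102, -0.867]]
wrist_force: [2.6, -0.1, 0.5]
gripper_width: 0.156
gripper_force: 30.5
```

```bash
python3 chk.py
python3 - <<'E'
from h import *
cap('side','s4'); crop('s4',210,130,90,90,6,'s4c')
E
```

```text
tool moment [0.44076022 0.9001176  0.67443255]
xyz [0.4, 0.7, 0.6] ang [-0.002, -0.001, 0.149] deg 8.5 t 9.1 j [18.0, 17.0, -7.0, -32.0, -57.0, 2.0] F [ 2.6 -0.1  0.5] [-0.81 -0.09 -0.89] w 0.1563585929013136 30.49258640035987
```

View pics/s4c.png

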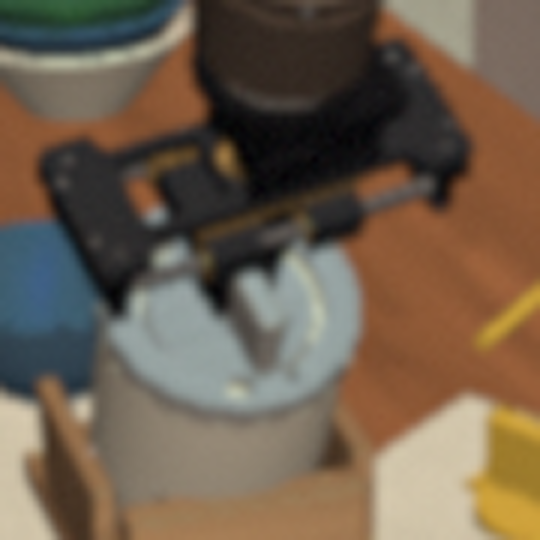

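The moment jumped to 0.67 N·m at about 63°, so the lugs are on the stops; the picture shows the handle gripped and aligned with the slot near (240,385). I back off about 2° and start lifting along the axis.

{"fn": "move_arm", "kwargs": {
  "series": [
    {"grip":0.1,"xyz":[0,0,0],"angular":[0,0,0.02]},
    {"grip":0.1,"xyz":[0,0,0],"angular":[0,0,0.035]},
    {"grip":0.1,"xyz":[0,0,-1],"angular":[0,0,0.035]},
    {"grip":0.1,"xyz":[0,0,-2],"angular":[0,0,0.035]},
    {"grip":0.1,"xyz":[0,0,-3],"angular":[0,0,0.035]},
    {"grip":0.1,"xyz":[0,0,-4],"angular":[0,0,0.035]},
    {"grip":0.1,"xyz":[0,0,-4],"angular":[0,0,0.035]}
  ]
}}

```text
time_s: 9.85
tcp_pos: [0.5512, 0.1709, 0.212]
ee_rot: [[0.06, -0.996, 0.062], [-0.869, -0.022, 0.494], [-0.491, -0.084, -0.867]]
wrist_force: [1.9, -0.4, -5.6]
gripper_width: 0.159
gripper_force: 30.0
```

```bash
python3 chk.py
```

```text
tool moment [0.51545938 1.6682501  0.12469165]
xyz [-0.1, 0.1, 4.5] ang [-0.0, -0.002, 0.115] deg 6.6 t 9.85 j [18.0, 17.0, -6.0, -32.0, -57.0, -0.0] F [ 1.9 -0.4 -5.6] [-1.62 -0.42 -0.5 ] w 0.158811368082441 29.989944761618972
```

It is lifting freely, with only the lid's weight of about 5 N.

{"fn": "move_arm", "kwargs": {
  "series": [
    {"grip":0.1,"xyz":[0,0,-2],"angular":[0,0,0]},
    {"grip":0.1,"xyz":[0,0,-4],"angular":[0,0,0]},
    {"grip":0.1,"xyz":[0,0,-6],"angular":[0,0,0]},
    {"grip":0.1,"xyz":[0,0,-9],"angular":[0,0,0]},
    {"grip":0.1,"xyz":[0,0,-12],"angular":[0,0,0]},
    {"grip":0.1,"xyz":[0,0,-17],"angular":[0,0,0]},
    {"grip":0.1,"xyz":[0,0,-24],"angular":[0,0,0]},
    {"grip":0.1,"xyz":[0,0,-32],"angular":[0,0,0]},
    {"grip":0.1,"xyz":[0,0,-40],"angular":[0,0,0]},
    {"grip":0.1,"xyz":[0,0,-48],"angular":[0,0,0]}
  ]
}}

```text
time_s: 10.85
tcp_pos: [0.5483, 0.147, 0.2547]
ee_rot: [[0.061, -0.996, 0.063], [-0.869, -0.022, 0.494], [-0.491, -0.085, -0.867]]
wrist_force: [0.1, -0.1, -3.9]
gripper_width: 0.157
gripper_force: 30.0
```

```bash
cat > place.py <<'E'
from h import *
import sys
# tile centre from its corners; tool down, keep heading near present or given
C=np.array([.5687,-.2501]); h=float(sys.argv[1]); hd=np.radians(float(sys.argv[2]))
x=np.array([np.cos(hd),np.sin(hd),0]); z=np.array([0,0,-1.]); Rm=np.column_stack([x,np.cross(z,x),z])
s=r.sense(); print('F,mom',s['wrist_force'],s['tcp_pos']); goto([C[0],C[1],h],Rm)
E
python3 chk.py; for h in -86 -120 -60; do python3 place.py .2 $h; done
```

```text
tool moment [-2.07647868e-01  1.45977715e+00 -1.35472818e-03]
xyz [0.3, 0.4, 53.5] ang [-0.001, -0.002, 0.115] deg 6.6 t 10.85 j [16.0, 14.0, -4.0, -31.0, -63.0, -1.0] F [ 0.1 -0.1 -3.9] [-1.47  0.15 -0.02] w 0.15711171983062583 29.96750510763377
F,mom [ 0.11168444 -0.0907442  -3.89883577] [0.54832724 0.14697011 0.25467874]
xyz [373.1, -7.1, -147.7] ang [-0.096, 0.513, -0.025] deg 29.9 t 10.85 j [16.0, 14.0, -4.0, -31.0, -63.0, -1.0] F [ 0.1 -0.1 -3.9] [-1.47  0.15 -0.02] w 0.15711171983062583 29.96750510763377
F,mom [ 0.11168444 -0.0907442  -3.89883577] [0.54832724 0.14697011 0.25467874]
xyz [373.1, -7.1, -147.7] ang [0.059, 0.525, 0.555] deg 43.9 t 10.85 j [16.0, 14.0, -4.0, -31.0, -63.0, -1.0] F [ 0.1 -0.1 -3.9] [-1.47  0.15 -0.02] w 0.15711171983062583 29.96750510763377
F,mom [ 0.11168444 -0.0907442  -3.89883577] [0.54832724 0.14697011 0.25467874]
xyz [373.1, -7.1, -147.7] ang [-0.211, 0.483, -0.469] deg 40.4 t 10.85 j [16.0, 14.0, -4.0, -31.0, -63.0, -1.0] F [ 0.1 -0.1 -3.9] [-1.47  0.15 -0.02] w 0.15711171983062583 29.96750510763377
```

{"fn": "move_arm", "kwargs": {
  "series": [
    {"grip":0.1,"xyz":[10,0,-20],"angular":[0,0,0]},
    {"grip":0.1,"xyz":[30,0,-40],"angular":[0,0.02,0]},
    {"grip":0.1,"xyz":[60,-1,-55],"angular":[-0.01,0.07,0]},
    {"grip":0.1,"xyz":[90,-2,-65],"angular":[-0.02,0.13,-0.01]},
    {"grip":0.1,"xyz":[120,-2,-75],"angular":[-0.03,0.19,-0.01]},
    {"grip":0.1,"xyz":[150,-3,-85],"angular":[-0.04,0.25,-0.01]},
    {"grip":0.1,"xyz":[180,-3,-95],"angular":[-0.06,0.31,-0.01]},
    {"grip":0.1,"xyz":[210,-4,-105],"angular":[-0.07,0.37,-0.02]},
    {"grip":0.1,"xyz":[235,-4,-112],"angular":[-0.08,0.42,-0.02]},
    {"grip":0.1,"xyz":[250,-5,-117],"angular":[-0.09,0.46,-0.02]}
  ]
}}

```text
time_s: 11.85
tcp_pos: [0.5608, -0.1291, 0.2326]
ee_rot: [[0.064, -0.998, 0.0], [-0.997, -0.064, 0.052], [-0.052, -0.004, -0.999]]
wrist_force: [-1.1, -0.1, -2.5]
gripper_width: 0.159
gripper_force: 30.0
```

```bash
python3 place.py .2 -86
```

```text
F,mom [-1.09868808 -0.13347513 -2.51488109] [ 0.56076384 -0.12910688  0.23264893]
xyz [122.8, -0.1, 26.3] ang [-0.004, 0.052, -0.006] deg 3.0 t 11.85 j [2.0, 18.0, -6.0, -3.0, -65.0, 3.0] F [-1.1 -0.1 -2.5] [-0.04 -0.03  0.01] w 0.15861060512550726 29.96709767729044
```

{"fn": "move_arm", "kwargs": {
  "series": [
    {"grip":0.1,"xyz":[20,0,0],"angular":[0,0.02,0]},
    {"grip":0.1,"xyz":[45,0,5],"angular":[0,0.04,-0.006]},
    {"grip":0.1,"xyz":[75,0,15],"angular":[-0.004,0.052,-0.006]},
    {"grip":0.1,"xyz":[100,0,25],"angular":[-0.004,0.052,-0.006]},
    {"grip":0.1,"xyz":[115,0,45],"angular":[-0.004,0.052,-0.006]},
    {"grip":0.1,"xyz":[123,0,70],"angular":[-0.004,0.052,-0.006]},
    {"grip":0.1,"xyz":[123,0,90],"angular":[-0.004,0.052,-0.006]},
    {"grip":0.1,"xyz":[123,0,100],"angular":[-0.004,0.052,-0.006]},
    {"grip":0.1,"xyz":[123,0,105],"angular":[-0.004,0.052,-0.006]},
    {"grip":0.1,"xyz":[123,0,105],"angular":[-0.004,0.052,-0.006]}
  ]
}}

```text
time_s: 12.85
tcp_pos: [0.5696, -0.2446, 0.1216]
ee_rot: [[0.072, -0.997, 0.001], [-0.997, -0.072, 0.001], [-0.001, -0.001, -1.0]]
wrist_force: [-0.4, -1.5, -3.9]
gripper_width: 0.155
gripper_force: 30.0
```

```bash
python3 place.py .06 -86
python3 - <<'E'
from h import *
cap('side','s5'); crop('s5',260,190,140,170,4,'s5c')
E
```

```text
F,mom [-0.3744624  -1.52274531 -3.8643968 ] [ 0.56957575 -0.24460146  0.1216445 ]
xyz [5.5, 1.3, 61.6] ang [-0.001, 0.001, 0.002] deg 0.2 t 12.85 j [-8.0, 28.0, -10.0, -0.0, -52.0, 13.0] F [-0.4 -1.5 -3.9] [ 0.02  0.01 -0.03] w 0.15543948624593476 29.967719824053347
```

View pics/s5c.png

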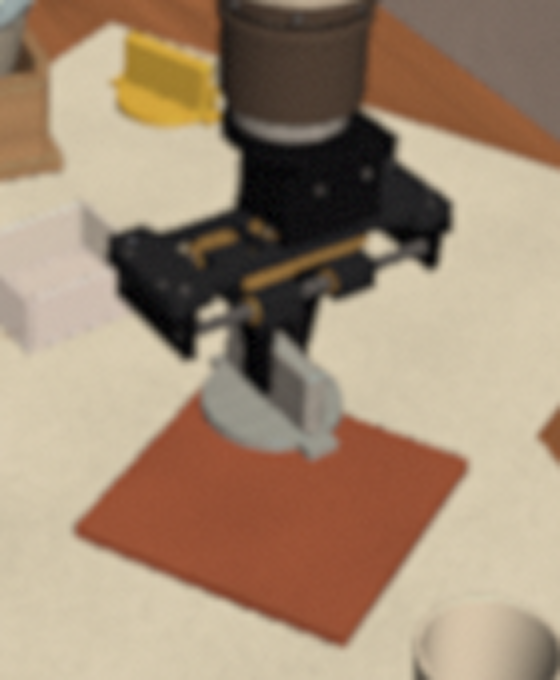

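The lid hangs level, handle up, at crop (272,395) above the tile, whose corners are at (76,530), (345,645) and (468,462). I check the tile centre from this view while lowering.

{"fn": "move_arm", "kwargs": {
  "series": [
    {"grip":0.1,"xyz":[2,0,15],"angular":[0,0,0]},
    {"grip":0.1,"xyz":[5,1,30],"angular":[0,0,0]},
    {"grip":0.1,"xyz":[5,1,42],"angular":[0,0,0]},
    {"grip":0.1,"xyz":[5,1,50],"angular":[0,0,0]},
    {"grip":0.1,"xyz":[5,1,55],"angular":[0,0,0]},
    {"grip":0.1,"xyz":[5,1,58],"angular":[0,0,0]},
    {"grip":0.1,"xyz":[5,1,58],"angular":[0,0,0]}
  ]
}}

```text
time_s: 13.6
tcp_pos: [0.5689, -0.2495, 0.0634]
ee_rot: [[0.072, -0.997, 0.001], [-0.997, -0.072, 0.001], [-0.001, -0.001, -1.0]]
wrist_force: [-0.4, 0.3, -3.1]
gripper_width: 0.158
gripper_force: 30.0
```

```bash
python3 place.py .055 -86
python3 - <<'E'
from h import *
c=load('s5'); print(atz(c,(260+(76+468)/8,190+(530+462)/8),.012))
E
```

```text
F,mom [-0.36122753  0.26001442 -3.08393333] [ 0.56885543 -0.24946181  0.06344884]
xyz [0.6, 0.2, 8.4] ang [-0.001, 0.001, 0.002] deg 0.1 t 13.6 j [-9.0, 32.0, -12.0, -0.0, -46.0, 13.0] F [-0.4  0.3 -3.1] [ 0.04 -0.02  0.02] w 0.1583829208530877 29.967428999952972
[ 0.5680653  -0.25415796  0.012     ]
```

Both views agree on the centre to within 5 mm. I lower in fine steps until contact.

{"fn": "move_arm", "kwargs": {
  "series": [
    {"grip":0.1,"xyz":[1,0,2],"angular":[0,0,0]},
    {"grip":0.1,"xyz":[1,0,4],"angular":[0,0,0]},
    {"grip":0.1,"xyz":[1,0,5.5],"angular":[0,0,0]},
    {"grip":0.1,"xyz":[1,0,6.5],"angular":[0,0,0]},
    {"grip":0.1,"xyz":[1,0,6.5],"angular":[0,0,0]}
  ]
}}

```text
time_s: 14.1
tcp_pos: [0.5689, -0.2505, 0.057]
ee_rot: [[0.072, -0.997, 0.001], [-0.997, -0.072, 0.001], [-0.001, -0.001, -1.0]]
wrist_force: [0.3, -0.1, -3.4]
gripper_width: 0.162
gripper_force: 30.0
```

{"fn": "move_arm", "kwargs": {
  "series": [
    {"grip":0.1,"xyz":[0,0,0.5],"angular":[0,0,0]},
    {"grip":0.1,"xyz":[0,0,1],"angular":[0,0,0]},
    {"grip":0.1,"xyz":[0,0,1],"angular":[0,0,0]}
  ]
}}

```text
time_s: 14.4
tcp_pos: [0.5689, -0.2505, 0.0569]
ee_rot: [[0.072, -0.997, 0.001], [-0.997, -0.072, 0.001], [-0.001, -0.001, -1.0]]
wrist_force: [-2.7, 1.6, 3.4]
gripper_width: 0.158
gripper_force: 30.0
```

Contact: the vertical force went from −3.4 to +3.4 N and the descent stopped. I open the fingers and retreat.

{"fn": "move_arm", "kwargs": {
  "series": [
    {"grip":0.18,"xyz":[0,0,0],"angular":[0,0,0]},
    {"grip":0.22,"xyz":[0,0,0],"angular":[0,0,0]},
    {"grip":0.35,"xyz":[0,0,0],"angular":[0,0,0]},
    {"grip":0.6,"xyz":[0,0,0],"angular":[0,0,0]},
    {"grip":0.6,"xyz":[0,0,0],"angular":[0,0,0]},
    {"grip":0.6,"xyz":[0,0,0],"angular":[0,0,0]}
  ]
}}

```text
time_s: 15.0
tcp_pos: [0.5689, -0.2505, 0.0559]
ee_rot: [[0.072, -0.997, 0.001], [-0.997, -0.072, 0.001], [-0.001, -0.001, -1.0]]
wrist_force: [-0.3, -1.0, -0.8]
gripper_width: 0.497
gripper_force: 0.0
```

{"fn": "move_arm", "kwargs": {
  "series": [
    {"grip":0.6,"xyz":[0,0,-5],"angular":[0,0,0]},
    {"grip":0.6,"xyz":[0,0,-15],"angular":[0,0,0]},
    {"grip":0.6,"xyz":[0,0,-35],"angular":[0,0,0]},
    {"grip":0.6,"xyz":[0,0,-65],"angular":[0,0,0]},
    {"grip":0.6,"xyz":[0,0,-100],"angular":[0,0,0]},
    {"grip":0.6,"xyz":[0,0,-130],"angular":[0,0,0]},
    {"grip":0.6,"xyz":[0,0,-150],"angular":[0,0,0]},
    {"grip":0.6,"xyz":[0,0,-150],"angular":[0,0,0]}
  ]
}}

```text
time_s: 15.8
tcp_pos: [0.5706, -0.2513, 0.2111]
ee_rot: [[0.072, -0.997, 0.01], [-0.997, -0.072, -0.001], [0.002, -0.01, -1.0]]
wrist_force: [0.7, 0.0, 0.2]
gripper_width: 0.599
gripper_force: 0.0
```

Run:
```python
from h import *
cap('side','s6'); crop('s6',230,180,180,150,4,'s6c')
```

```text
(no output)
```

View pics/s6c.png

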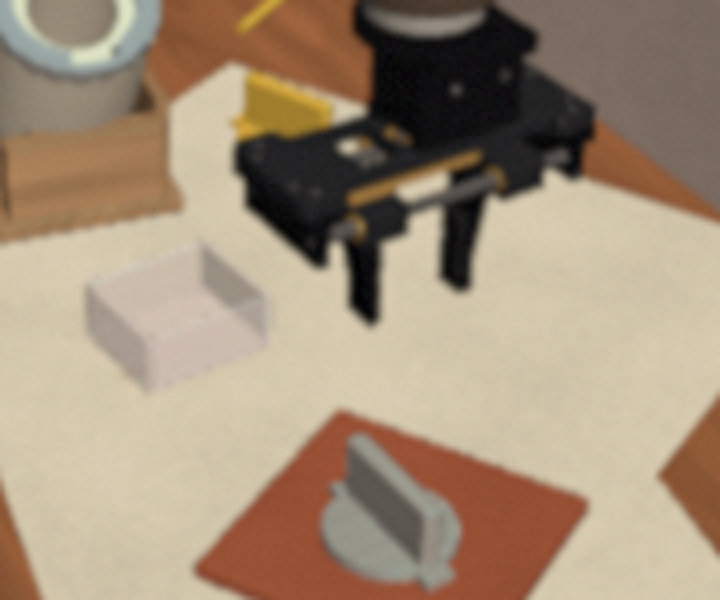

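The lid lies flat, handle up, centred on the tile around crop (390,530). The fingers are clear and the tub is undisturbed.

```bash
python3 -c "from station import r; print(r.finish_job())"
```

```text
the job is handed in; nothing more can be done
None
```

I turned the lid to its stops, lifted it out in the grip and set it flat, handle up, near the tile's centre, with no sign of disturbing the bowl, cup or tub; I handed the job in at about 16 s, and no verdict came back.

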